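# Put the reground scissors back in their own job trays

## Robot

A 6-joint arm with a two-finger parallel gripper is mounted at the origin on the work surface. World frame = base frame: x ahead of the robot, y to its left, z up, the work surface at z = 0. Lengths are in m, angles in rad, forces in N, time in s.
With the tool pointing down it reaches from about 0.2 to 0.875 m from the base axis. Payload 3.4 kg.
Tool frame: the origin (TCP) lies between the finger pads; the fingertips stand 25 mm ahead of it and the grasp point (between the pads) lies 6 mm ahead of it (r.nose_length is the z of the fingertips in the tool frame, in m); z points along the fingers, x is the direction in which the jaws open and shut, and the axes are right-handed (so a half turn about z gives the same grasp; the last joint's range is limited). The gripper opens to 94 mm and grips with 3 to 60 N. Pads are 16 mm wide; open, the fingers measure 119 mm over their backs; the gripper's body (75 mm by 177 mm) begins 78 mm behind the grasp point.
Start: joints at [1.054, 0.276, 1.505, -0, 1.361, -0.121], TCP at [0.222, 0.531, 0.23] pointing down, gripper open.
Joint ranges: [-2.89, 2.89], [-0.75, 2.08], [0.22, 2.7], [-1.18, 4.32], [0.11, 2.71], [-2.7, 2.7]. Speed limits (rad/s): [2.57, 2.57, 3.14, 3.14, 3.14, 3.14].

## Interface

Orientations are given as a unit quaternion [w, x, y, z].
In Python, from plant import r, gripper_to, inverse_kinematics, vision, models, telemetry gives the robot as it stands. Calls block until the motion is done:
- r.move_to(position, orientation): joint-space move of the TCP to a pose.
- r.move_l(position, rot=None, vel=0.15, guard=None): straight line of the TCP; rot=None keeps the orientation; vel is the mean speed in m/s. With guard (N) it stops when the force on the tool has changed by that much, and returns True; else False.
- r.movej(angles): joint-space move.
- gripper_to(opening, f_grip=None): finger opening in m; f_grip is the grip in N (None keeps the last); returns when the fingers have stopped.
- r.hold(seconds).
- inverse_kinematics(position, orientation): joint angles nearest the present ones, or None.
- vision.snapshot(name): name is "side" or "top" or "wrist"; returns the picture (480x640x3 uint8, red, green, blue); there is no depth.
- vision.get_calibration(name): a dict with "fx", "fy", "cx", "cy" (pixels), "D" ([k1, k2, p1, p2, k3] as OpenCV has them; the pictures are not rectified), "position" and "orientation" of the camera in the world. Camera axes: x right, y down, z forward; pixel columns grow to the right and rows downward; lengths in m; the calibration is good to about 2 mm. A picture is of the moment at which its call begins: read the wrist's pose just before it. get_calibration takes no time and is no camera call; for the wrist camera it gives the pose at the moment of the call.
A pose or a line that the arm cannot do raises r.PlanningError and nothing moves.
- r.sign_off(): hands the job in, once; it reports no verdict.
Trained networks look in the newest picture that a camera, given by its name, has taken for a name from the list of things; names that differ only in an ending like _2 or _b are one class to them, and where a whole thing is asked for, a point or a joint stands for the part that bears it (a point fixed in the world has none). Each returns a list of dicts, best first, with "score" (0 to 1); they miss things now and then, are a little off and sometimes report something else, mostly with a low value. They report only what shows in the picture. A call takes as long as a camera call. They do not tell look-alikes from the thing itself.
- models.boxes_of(thing, camera): "at" ([x, y, z] in m, in world coordinates, good to about 4 mm: the middle of the surface that is visible of it).
- models.regions_of(thing, camera): "pixels" (480x640 bool, what is visible of it).
- models.mark_of(thing, camera): "at" ([x, y, z] in m, in world coordinates, good to about 4 mm: a listed point, or the origin of a listed thing).
Readings, each from a call of its own:
- telemetry.current_t(): time.
- telemetry.current_joints(): joint angles.
- telemetry.current_dq(): joint speeds.
- telemetry.current_joint_efforts(): joint torques, N m.
- telemetry.current_ee_pos(): TCP position.
- telemetry.current_tool_rot(): TCP orientation.
- telemetry.current_wrist_force(): force on the tool from outside, world axes, zero at the start.
- telemetry.current_torque(): the same for the moment, N m.
- telemetry.current_opening(): finger opening in m.
Only numpy, scipy, OpenCV 4.12 (cv2) and the standard library are available. Lean on these libraries where they do the work, as an engineer would, in place of code of your own. Each camera call takes 0.05 s, during which the arm holds its last target. There are 200 camera calls.

## Task

The four pairs of scissors came back from grinding in the wrong job trays: swap them about so that each pair lies in the tray of its own handle colour, flat on the tray floor, in the middle and lengthwise. Their edges are fresh, so no two pairs may ever touch each other and none may be dropped; the empty rubber mat is free for parking a pair meanwhile. Leave the little tin of rivets standing where it is.

Things in the scene. Friction and masses are not known exactly. Their poses are not given: they have to be found in the camera images.
- scissors_red: Closed loose hair scissors, red handles (plain blades), 50 to 105 g, 160 x 60 x 9 mm (pivot screw 11 high), flat in a tray of another colour, points away from the robot. Origin: underside, mid-length, near the centre of mass; grip there across y: the crossed shanks form a parallel-sided piece 18 wide, 9 thick, x -18 to +16. x to the points (+80; rings end at -80), z up.
- scissors_blue: Closed loose hair scissors, blue handles (dark thinning teeth), 50 to 105 g, 160 x 60 x 9 mm (pivot screw 11 high), flat in a tray of another colour, points away from the robot. Origin: underside, mid-length, near the centre of mass; grip there across y: the crossed shanks form a parallel-sided piece 18 wide, 9 thick, x -18 to +16. x to the points (+80; rings end at -80), z up.
- scissors_yellow: Closed loose hair scissors, yellow handles (dark thinning teeth), 50 to 105 g, 160 x 60 x 9 mm (pivot screw 11 high), flat in a tray of another colour, points away from the robot. Origin: underside, mid-length, near the centre of mass; grip there across y: the crossed shanks form a parallel-sided piece 18 wide, 9 thick, x -18 to +16. x to the points (+80; rings end at -80), z up.
- scissors_green: Closed loose hair scissors, green handles (plain blades), 50 to 105 g, 160 x 60 x 9 mm (pivot screw 11 high), flat in a tray of another colour, points away from the robot. Origin: underside, mid-length, near the centre of mass; grip there across y: the crossed shanks form a parallel-sided piece 18 wide, 9 thick, x -18 to +16. x to the points (+80; rings end at -80), z up.
- tray_red: Shallow open red plastic job tray, fixed to the bench, 210 x 138 mm outside, 14 mm high, walls and floor 4 mm thick (inside 202 x 130 mm, floor top 4 mm above the bench). Origin at the centre of its underside on the bench; x along its length (roughly away from the robot), y across, z up.
- tray_blue: Shallow open blue plastic job tray, fixed to the bench, 210 x 138 mm outside, 14 mm high, walls and floor 4 mm thick (inside 202 x 130 mm, floor top 4 mm above the bench). Origin at the centre of its underside on the bench; x along its length (roughly away from the robot), y across, z up.
- tray_yellow: Shallow open yellow plastic job tray, fixed to the bench, 210 x 138 mm outside, 14 mm high, walls and floor 4 mm thick (inside 202 x 130 mm, floor top 4 mm above the bench). Origin at the centre of its underside on the bench; x along its length (roughly away from the robot), y across, z up.
- tray_green: Shallow open green plastic job tray, fixed to the bench, 210 x 138 mm outside, 14 mm high, walls and floor 4 mm thick (inside 202 x 130 mm, floor top 4 mm above the bench). Origin at the centre of its underside on the bench; x along its length (roughly away from the robot), y across, z up.
- mat: Empty black rubber mat, 210 x 138 x 4 mm, fixed flat on the bench in line with the trays: a free spot to park a pair. Origin at the centre of its underside, x along its length, z up.
- rivet_tin: Small closed green rivet tin with a steel lid, 48 mm across, 50 mm high, standing loose on the bench just beyond the far ends of the trays; not part of the job. Origin at the centre of its underside.
Not all that is in view belongs to the job. Several things look just like the scissors_green: the one meant starts farthest from the robot's base.

How it is judged:
At the end, for the whole second after the job is handed in: Each pair rests released in the tray of its colour: its mid-point within 15 mm of the tray's centre along and across, flat (within 4 mm of the floor's height, tilt under 0.1 rad), its long axis within 0.25 rad of the tray's (points either way) (x of scissors_red in the frame of tray_red between -0.015 and 0.015 m and y of scissors_red in the frame of tray_red between -0.015 and 0.015 m and z of scissors_red in the frame of tray_red between 0.001 and 0.008 m and angle between each of scissors_red, scissors_blue, scissors_yellow, scissors_green's own z axis and vertical below 0.1 rad and angle between the x axis of scissors_red and the x axis of tray_red, either way round below 0.25 rad and linear speed of each of scissors_red, scissors_blue, scissors_yellow, scissors_green below 0.02 m/s and angular speed of each of scissors_red, scissors_blue, scissors_yellow, scissors_green below 0.2 rad/s and x of scissors_blue in the frame of tray_blue between -0.015 and 0.015 m and y of scissors_blue in the frame of tray_blue between -0.015 and 0.015 m and z of scissors_blue in the frame of tray_blue between 0.001 and 0.008 m and angle between the x axis of scissors_blue and the x axis of tray_blue, either way round below 0.25 rad and x of scissors_yellow in the frame of tray_yellow between -0.015 and 0.015 m and y of scissors_yellow in the frame of tray_yellow between -0.015 and 0.015 m and z of scissors_yellow in the frame of tray_yellow between 0.001 and 0.008 m and angle between the x axis of scissors_yellow and the x axis of tray_yellow, either way round below 0.25 rad and x of scissors_green in the frame of tray_green between -0.015 and 0.015 m and y of scissors_green in the frame of tray_green between -0.015 and 0.015 m and z of scissors_green in the frame of tray_green between 0.001 and 0.008 m and angle between the x axis of scissors_green and the x axis of tray_green, either way round below 0.25 rad); the robot touches nothing.
It fails at once if two pairs of scissors touch each other (contact force between scissors_red and scissors_blue above 0.2 N or contact force between any of scissors_red, scissors_blue and scissors_yellow above 0.2 N or contact force between any of scissors_red, scissors_blue, scissors_yellow and scissors_green above 0.2 N).
It fails at once if a pair is dropped (falls free faster than 0.8 m/s, a drop of more than about 3 cm) ((linear speed of scissors_red above 0.8 m/s and contact force between the fingers and scissors_red below 0.05 N) or (linear speed of scissors_blue above 0.8 m/s and contact force between the fingers and scissors_blue below 0.05 N) or (linear speed of scissors_yellow above 0.8 m/s and contact force between the fingers and scissors_yellow below 0.05 N) or (linear speed of scissors_green above 0.8 m/s and contact force between the fingers and scissors_green below 0.05 N)).
It fails at once if the rivet tin is moved by more than 2 cm or tipped over (distance of rivet_tin from where it was at the start of the episode above 0.02 m or angle between rivet_tin's own z axis and vertical above 0.3 rad).
It also fails if it takes over 134 s, if anything falls off the work surface, if the arm or the gripper's body presses on something with over 40 N, if the wrist force passes 120 N, or if a joint passes its speed limit or range.

## Working session

There is one attempt and no reset: what is moved stays moved. The work goes in short steps, each a Python script; the robot and the scene stay as the last script left them, time stands still between calls to the robot, and variables do not carry over. Pictures are saved under pics/ and viewed, about 12 in all and at most 16, crops included, and the job is handed in when it is done.

```bash
mkdir -p pics; ls; python3 - <<'E'
from plant import r, vision, models, telemetry
import cv2
for c in ("top","side"):
    im=vision.snapshot(c); cv2.imwrite(f"pics/{c}0.png",im[...,::-1])
    cal=vision.get_calibration(c); print(c,cal)
    if c=="top":
        for t in ["scissors_red","scissors_blue","scissors_yellow","scissors_green","tray_red","tray_blue","tray_yellow","tray_green","mat","rivet_tin"]:
            print(t,[( [round(float(v),3) for v in d["at"]],round(float(d["score"]),2)) for d in models.mark_of(t,c)])
print(telemetry.current_t(), telemetry.current_tool_rot(), r.nose_length)
E
```

```text
pics
top {'fx': 616.4216953386533, 'fy': 616.4216953386533, 'cx': 323.23195500814103, 'cy': 245.15229570149376, 'D': array([-0.00048302,  0.        ,  0.        ,  0.        ,  0.        ]), 'position': array([ 0.27704954, -0.01511919,  1.56956045]), 'orientation': array([ 0.04518362, -0.70418627,  0.70782954, -0.03251893])}
scissors_red [([0.512, -0.364, 0.006], 0.55)]
scissors_blue [([0.478, -0.171, 0.001], 0.8)]
scissors_yellow [([0.514, 0.18, 0.007], 0.69)]
scissors_green [([0.274, 0.243, -0.002], 0.96), ([0.201, -0.344, 0.002], 0.87), ([0.514, -0.001, 0.007], 0.6), ([0.478, -0.177, 0.004], 0.44)]
tray_red [([0.515, 0.185, -0.002], 0.68)]
tray_blue [([0.511, -0.004, -0.001], 0.82)]
tray_yellow [([0.506, -0.358, 0.002], 0.73)]
tray_green [([0.479, -0.175, 0.004], 0.62)]
mat [([0.536, 0.358, 0.002], 0.97)]
rivet_tin [([0.693, -0.05, 0.001], 0.77)]
side {'fx': 478.80745374664207, 'fy': 478.80745374664207, 'cx': 315.486590948547, 'cy': 242.49675803302006, 'D': array([0.01740073, 0.        , 0.        , 0.        , 0.        ]), 'position': array([-0.01592046, -0.69493024,  0.87433978]), 'orientation': array([-0.37299655,  0.88338746, -0.26358066,  0.10500195])}
0.6 [-2.71968703e-05  8.32342502e-01  5.54261633e-01  4.22159812e-05] 0.025
```

View pics/top0.png

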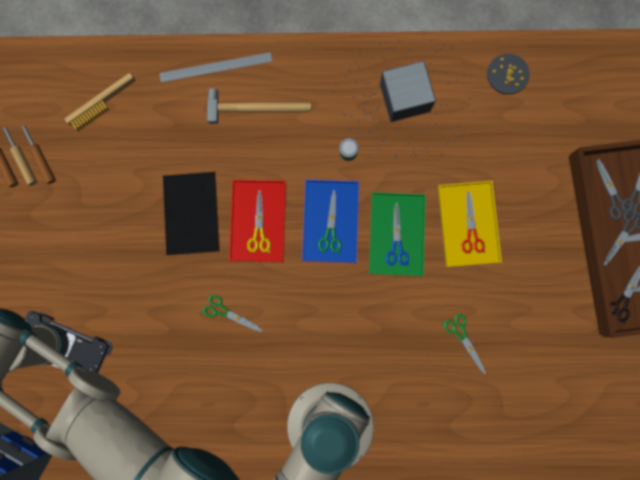

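View pics/side0.png

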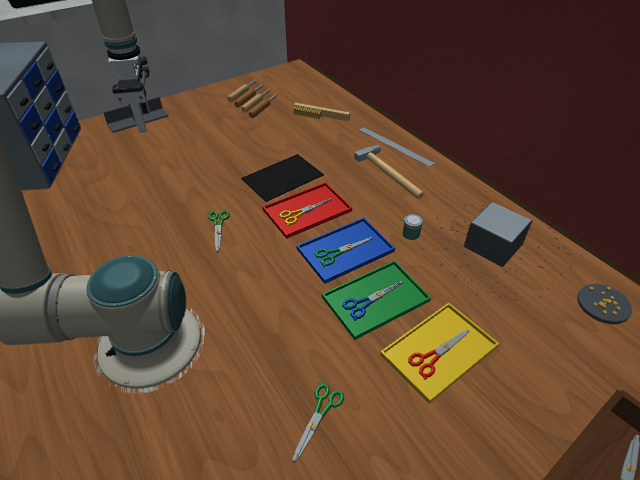

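The top picture shows, left to right, the mat (190,213), the red tray with yellow (258,222), the blue tray with green (331,222), the green tray with blue (397,235), and the yellow tray with red (470,224). The tin is at (348,148).

There are three green pairs, at (231,313), (464,343) and (330,222). The last lies about 0.51 m from the base, against 0.37 m and 0.40 m for the others, so the one in the blue tray is meant. Next I confirm that in a crop and measure poses.

```bash
cat > h.py <<'E'
import numpy as np, cv2
from scipy.spatial.transform import Rotation as Rn
from plant import r, gripper_to, inverse_kinematics, vision, models, telemetry
def to_plane(uv, cal, z):
    K=np.array([[cal["fx"],0,cal["cx"]],[0,cal["fy"],cal["cy"]],[0,0,1]])
    n=cv2.undistortPoints(np.float64(uv).reshape(-1,1,2),K,np.array(cal["D"])).reshape(-1,2)
    R=Rn.from_quat(np.roll(cal["orientation"],-1)).as_matrix()
    d=np.c_[n,np.ones(len(n))]@R.T; p=np.array(cal["position"])
    return (p+d*((z-p[2])/d[:,2])[:,None])[:,:2]
def rect(thing, cam, cal, z, near=None):
    """centre x,y, yaw of long axis (|yaw|<=90deg), length, width, score of a thing lying at height z"""
    out=[]
    for d in models.regions_of(thing,cam):
        m=d["pixels"].astype(np.uint8)
        if m.sum()<60: continue
        m=cv2.morphologyEx(m,cv2.MORPH_CLOSE,np.ones((3,3)))
        n,l,s,_=cv2.connectedComponentsWithStats(m); k=1+s[1:,4].argmax()
        v,u=np.nonzero(l==k)
        P=to_plane(np.c_[u,v],cal,z)
        c,(w,h),a=cv2.minAreaRect((P*1000).astype(np.float32)); a=np.radians(a)
        if h>w: w,h,a=h,w,a+np.pi/2
        a=(a+np.pi/2)%np.pi-np.pi/2
        o=np.array([c[0]/1000,c[1]/1000,a,w/1000,h/1000,d["score"]])
        if near is None or np.hypot(*(o[:2]-near))<0.08: out.append(o)
    return out
COL=["red","blue","yellow","green"]
def quat(yaw): # jaws across an object whose x axis has this yaw
    a=yaw+np.pi/2; return [0,np.cos(a/2),np.sin(a/2),0]
E
python3 - <<'E'
from h import *
np.set_printoptions(precision=3,suppress=True)
im=vision.snapshot("top"); cal=vision.get_calibration("top")
cv2.imwrite("pics/crop.png",cv2.resize(im[170:390,190:500,::-1],None,fx=2.5,fy=2.5,interpolation=cv2.INTER_CUBIC))
for c in COL:
    for o in rect("scissors_"+c,"top",cal,.009): print("sc",c,o)
    for o in rect("tray_"+c,"top",cal,.014): print("tray",c,o)
for o in rect("mat","top",cal,.004): print("mat",o)
for y in (.18,-.36): print(inverse_kinematics([.51,y,.03],quat(0)),inverse_kinematics([.51,y,.03],quat(np.pi)))
E
```

```text
sc red [ 0.504 -0.37  -0.029  0.155  0.053  0.71 ]
sc red [0.509 0.178 0.006 0.148 0.054 0.53 ]
tray red [ 0.513  0.18  -0.028  0.214  0.144  0.62 ]
sc blue [ 0.475 -0.177 -0.019  0.154  0.053  0.92 ]
tray blue [ 0.512 -0.008 -0.035  0.213  0.14   0.85 ]
sc yellow [0.508 0.177 0.005 0.145 0.056 0.97 ]
tray yellow [ 0.502 -0.358  0.071  0.212  0.143  0.73 ]
sc green [ 0.196 -0.342  0.444  0.155  0.059  0.88 ]
sc green [ 0.507 -0.016 -0.203  0.156  0.055  0.59 ]
sc green [0.271 0.239 1.111 0.156 0.057 0.56 ]
tray green [ 0.476 -0.175 -0.048  0.213  0.14   0.68 ]
mat [0.535 0.354 0.066 0.21  0.143 0.92 ]
[ 0.211  0.415  1.858 -0.     0.87  -1.36 ] [ 0.211  0.415  1.858 -0.     0.87   1.781]
[-0.726  0.513  1.665 -0.     0.963 -2.297] [-0.726  0.513  1.665 -0.     0.963  0.845]
```

View pics/crop.png

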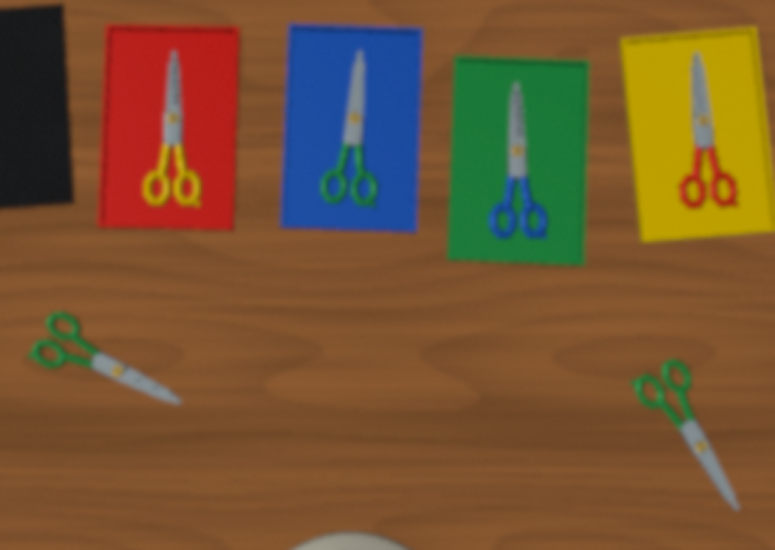

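The crop shows the green pair in the blue tray (crop 350,130). The two loose look-alikes, near (100,355) and (690,435), are nearer the base, so I leave them alone. Now I move over the first pair and check with the wrist camera.

```bash
cat >> h.py <<'E'
def pca(thing, cam, cal, z, near):
    """scissors: mid-length point and yaw (to the points) by principal axis; best detection within 6 cm of near"""
    best=None
    for d in models.regions_of(thing,cam):
        m=cv2.morphologyEx(d["pixels"].astype(np.uint8),cv2.MORPH_CLOSE,np.ones((3,3)))
        if m.sum()<60: continue
        n,l,s,_=cv2.connectedComponentsWithStats(m); k=1+s[1:,4].argmax()
        v,u=np.nonzero(l==k); P=to_plane(np.c_[u,v],cal,z); mu=P.mean(0)
        w,V=np.linalg.eigh(np.cov((P-mu).T)); e=V[:,1]*(1 if V[0,1]>0 else -1); f=np.array([-e[1],e[0]])
        t=(P-mu)@e; q=(P-mu)@f
        c=mu+e*(t.max()+t.min())/2
        if np.hypot(*(c-near))<0.06:
            best=np.array([*c,np.arctan2(e[1],e[0]),np.ptp(t),np.ptp(q),d["score"]]); break
    return best
E
python3 - <<'E'
from h import *
np.set_printoptions(precision=3,suppress=True)
r.move_to([.509,.178,.25],quat(np.pi)); print(telemetry.current_t())
cal=vision.get_calibration("wrist"); im=vision.snapshot("wrist"); cv2.imwrite("pics/w1.png",im[...,::-1])
print(cal["position"],cal["orientation"])
print(pca("scissors_yellow","wrist",cal,.009,[.509,.178])); print(rect("tray_red","wrist",cal,.014))
tc=vision.get_calibration("top"); vision.snapshot("top")
for c,n in [("yellow",[.51,.178]),("green",[.51,-.01]),("blue",[.475,-.177]),("red",[.505,-.37])]: print(c,pca("scissors_"+c,"top",tc,.009,n))
E
```

```text
2.7667
[0.581 0.178 0.405] [ 0.09   0.702 -0.701 -0.089]
[ 0.514  0.18  -0.006  0.161  0.058  0.9  ]
[]
yellow None
green None
blue [ 0.476 -0.175  0.023  0.157  0.056  0.63 ]
red [ 0.506 -0.364  0.057  0.157  0.057  0.6  ]
```

View pics/w1.png

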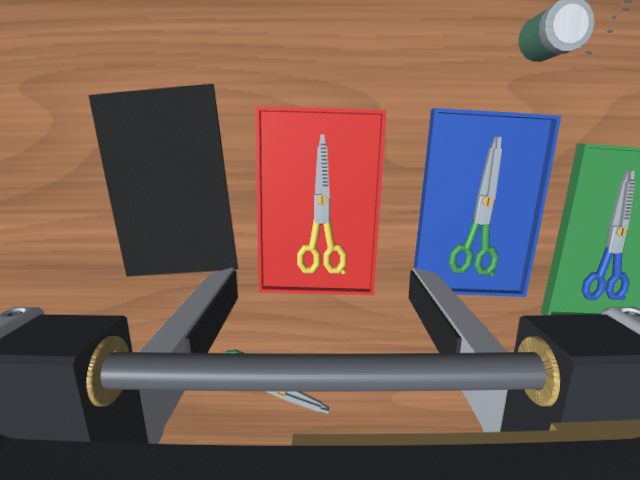

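The wrist view shows the yellow pair in the red tray, pivot at (322,200), with the length measured as 161 mm. It is the better camera for grasping. I park yellow on the mat.

```bash
cat >> h.py <<'E'
Z=.0305; UP=.14
T={"red":(.513,.180,-.028),"blue":(.512,-.007,-.035),"green":(.477,-.175,-.048),"yellow":(.503,-.358,.071),"mat":(.535,.355,.066)}
def look(c,near):
    r.move_to([near[0],near[1],.25],quat(np.pi))
    cal=vision.get_calibration("wrist"); vision.snapshot("wrist")
    return pca("scissors_"+c,"wrist",cal,.009,near)
def pick(p):
    gripper_to(.05); q=quat(p[2]+np.pi)
    r.move_to([p[0],p[1],.09],q)
    hit=r.move_l([p[0],p[1],Z],vel=.05,guard=10)
    if hit: r.move_l(np.array(telemetry.current_ee_pos())+[0,0,.001],vel=.02)
    z=telemetry.current_ee_pos()[2]
    gripper_to(0,25); print("hit",hit,"z",z,"opening",telemetry.current_opening())
    r.move_l([p[0],p[1],UP],vel=.1); print("lifted opening",telemetry.current_opening())
    return z
def place(p,z):
    q=quat(p[2]+np.pi)
    r.move_l([p[0],p[1],UP],q,vel=.2)
    r.move_l([p[0],p[1],.05],vel=.1)
    hit=r.move_l([p[0],p[1],z+.0005],vel=.04,guard=8)
    print("placed hit",hit,telemetry.current_ee_pos(),telemetry.current_opening())
    gripper_to(.05); r.move_l([p[0],p[1],.12],vel=.1)
E
python3 - <<'E'
from h import *
np.set_printoptions(precision=3,suppress=True)
z=pick([.514,.180,-.006]); im=vision.snapshot("wrist"); cv2.imwrite("pics/w2.png",im[...,::-1])
place(T["mat"],z); print(look("yellow",T["mat"][:2]))
im=vision.snapshot("wrist"); cv2.imwrite("pics/w3.png",im[...,::-1]); print(telemetry.current_t())
E
python3 -c "
import cv2;cv2.imwrite('pics/w23.png',cv2.resize(cv2.vconcat([cv2.imread('pics/w2.png'),cv2.imread('pics/w3.png')]),(400,600)))"
```

```text
hit False z 0.030839706789646034 opening 0.017585820655335115
lifted opening 0.01740886915018856
placed hit True [0.534 0.355 0.031] 0.0173171025157721
[0.534 0.354 0.077 0.158 0.057 0.72 ]
12.975
```

View pics/w23.png

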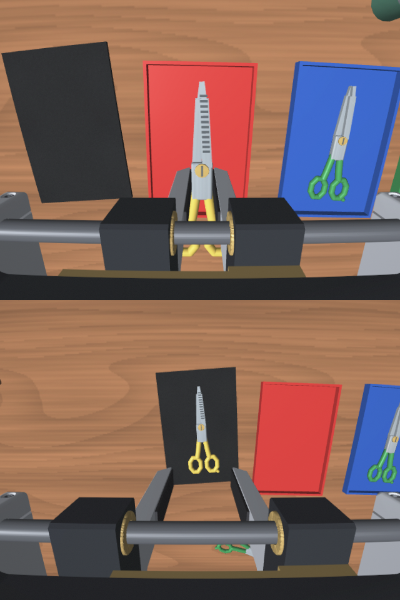

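The upper frame shows the yellow pair held level; the lower one shows it lying on the mat with the red tray empty. Next, red goes to the red tray and yellow to the yellow tray.

```bash
python3 - <<'E'
from h import *
np.set_printoptions(precision=3,suppress=True)
def look2(c,n):
    for _ in range(3):
        p=look(c,n)
        if p is not None and abs(p[3]-.16)<.008 and abs(p[4]-.058)<.008: return p
    raise SystemExit(f"no good look {c} {p}")
p=look2("red",[.506,-.364]); print(p); z=pick(p); place(T["red"],z)
print("after",look("red",T["red"][:2]))
im=vision.snapshot("wrist"); cv2.imwrite("pics/w4.png",im[...,::-1])
p=look2("yellow",T["mat"][:2]); print(p); z=pick(p); place(T["yellow"],z)
print("after",look("yellow",T["yellow"][:2]))
im=vision.snapshot("wrist"); cv2.imwrite("pics/w5.png",im[...,::-1]); print(telemetry.current_t())
E
python3 -c "
import cv2;cv2.imwrite('pics/w45.png',cv2.resize(cv2.vconcat([cv2.imread('pics/w4.png'),cv2.imread('pics/w5.png')]),(400,600)))"
```

```text
[ 0.508 -0.361  0.074  0.158  0.059  0.97 ]
hit False z 0.03089756446338746 opening 0.017415313809286757
lifted opening 0.017863161682787565
placed hit False [0.513 0.18  0.031] 0.017474678233507603
after [ 0.512  0.18  -0.045  0.157  0.057  0.97 ]
[0.534 0.355 0.074 0.159 0.058 0.94 ]
hit False z 0.03091616425252183 opening 0.017664432424996577
lifted opening 0.017399626917710513
placed hit False [ 0.503 -0.358  0.031] 0.017690614596834214
after [ 0.503 -0.358  0.074  0.16   0.059  0.7  ]
39.4417
```

View pics/w45.png

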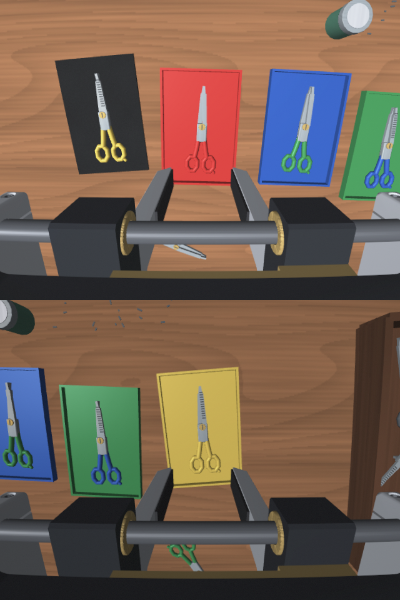

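Red lies centred in the red tray and yellow in the yellow tray. Now green goes to the mat, blue to the blue tray, then green to the green tray.

```bash
python3 - <<'E'
from h import *
np.set_printoptions(precision=3,suppress=True)
def look2(c,n):
    for _ in range(3):
        p=look(c,n)
        if p is not None and abs(p[3]-.16)<.008 and abs(p[4]-.058)<.008: return p
    raise SystemExit(f"no good look {c} {p}")
for c,n,t in [("green",[.51,-.01],"mat"),("blue",[.476,-.175],"blue"),("green",T["mat"][:2],"green")]:
    p=look2(c,n); print(c,p); z=pick(p); place(T[t],z); print("after",look(c,T[t][:2]))
im=vision.snapshot("wrist"); cv2.imwrite("pics/w6.png",im[...,::-1])
r.move_to([.25,.5,.25],quat(np.pi))
im=vision.snapshot("top"); tc=vision.get_calibration("top"); cv2.imwrite("pics/top1.png",cv2.resize(im[120:390,160:520,::-1],None,fx=2.2,fy=2.2,interpolation=cv2.INTER_CUBIC))
for c in COL:
    t=rect("tray_"+c,"top",tc,.014,T[c][:2]); s=pca("scissors_"+c,"top",tc,.009,T[c][:2]); print(c,t[0] if t else t,s)
print(models.mark_of("rivet_tin","top")[:1],telemetry.current_t())
E
```

```text
green [ 0.513 -0.005 -0.076  0.159  0.059  0.73 ]
hit False z 0.03081967739114388 opening 0.01743833867342627
lifted opening 0.017618438270871912
placed hit False [0.535 0.355 0.031] 0.017661668500148265
after [0.535 0.355 0.067 0.16  0.058 0.63 ]
blue [ 0.479 -0.172  0.005  0.16   0.057  0.74 ]
hit False z 0.03082012767031315 opening 0.017843464667599316
lifted opening 0.01773351834123575
placed hit True [ 0.511 -0.007  0.031] 0.017827104089625942
after [ 0.511 -0.007 -0.036  0.158  0.058  0.84 ]
green [0.536 0.355 0.078 0.161 0.058 0.58 ]
hit False z 0.030896035731792032 opening 0.01769182880739543
lifted opening 0.017773732778594672
placed hit False [ 0.477 -0.175  0.031] 0.017517026331532803
after [ 0.476 -0.175 -0.063  0.157  0.058  0.87 ]
red [ 0.513  0.181 -0.009  0.212  0.141  0.86 ] [ 0.506  0.177 -0.057  0.149  0.055  0.75 ]
blue [ 0.512 -0.006 -0.042  0.215  0.142  0.79 ] [ 0.507 -0.01  -0.016  0.15   0.054  0.75 ]
yellow [ 0.502 -0.36   0.077  0.211  0.143  0.82 ] [ 0.502 -0.361  0.054  0.159  0.06   0.76 ]
green [ 0.477 -0.175 -0.048  0.211  0.143  0.75 ] [ 0.471 -0.179 -0.033  0.151  0.056  0.69 ]
[{'at': [0.6955, -0.0466, -0.0022], 'score': 0.82}] 77.55
```

View pics/top1.png

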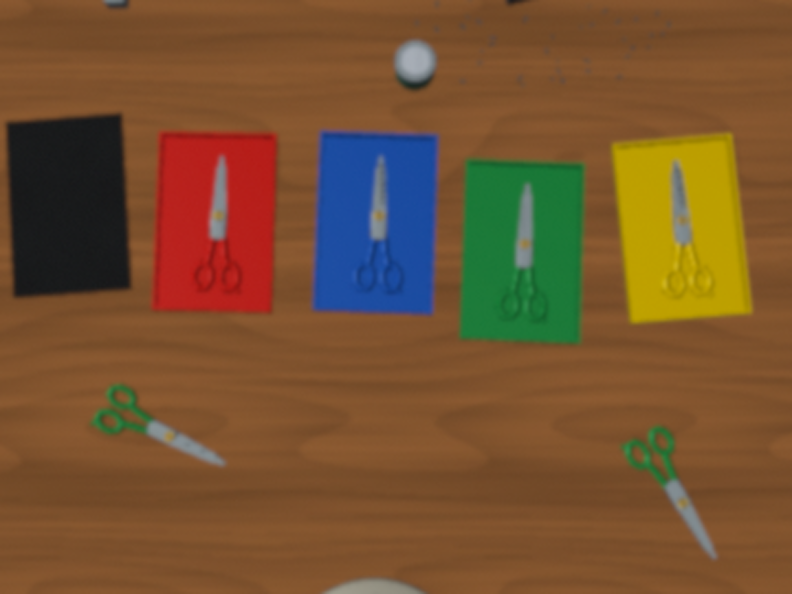

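All four pairs lie centred and lengthwise in their own trays. The tin at crop (415,62) and the two look-alikes have not moved. I'm handing in.

```bash
python3 -c "
from plant import r,telemetry
r.sign_off(); print(telemetry.current_t())"
```

```text
the job is handed in; nothing more can be done
the job is handed in; nothing more can be done
```

All four pairs of scissors now lie in the tray of their own handle colour, and the job is handed in at about 78 s of the 134 s. I parked yellow on the mat, moved red to the red tray and yellow to the yellow tray. Then I parked green (the pair from the blue tray), moved blue to the blue tray and green to the green tray. Every grip held at about 17.5 mm and nothing slipped.

- **Position:** the wrist camera put each pair within about 1 mm and 0.02 rad of its tray centre and axis.
- **Disagreement:** the last top picture put red, blue and green 5–7 mm nearer the robot than the tray centre, because its masks came out short (about 150 mm instead of 160 mm). That is still inside the 15 mm limit. Some measured angles also differed between the two cameras, by up to 0.05 rad (limit 0.25).
- **Tin and look-alikes:** the tin read 4 mm from its first reading, which is the networks' own accuracy, and it is still standing. The two look-alike green pairs were not touched.
- **Flatness:** I did not measure it directly. Each pair was released at the height it was picked up from, and all look flat in the pictures.

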